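# Pull the isolating plug from the training console

## Robot

A 7-joint arm with a two-finger parallel gripper is mounted at the origin on the work surface. World frame = base frame: x ahead of the robot, y to its left, z up, the work surface at z = 0. Lengths are in m, angles in rad, forces in N, time in s.
With the tool pointing down it reaches from about 0.425 to 0.875 m from the base axis. Payload 9.9 kg.
Tool frame: the origin (TCP) lies at the very end of the fingers, on their centre line; the grasp point (between the pads) lies 19 mm behind it; z points along the fingers, x is the direction in which the jaws open and shut, and the axes are right-handed (so a half turn about z gives the same grasp; the last joint's range is limited). The gripper opens to 85 mm and grips with 20 to 120 N. Pads are 22 mm wide; open, the fingers measure 114 mm over their backs; the gripper's body (76 mm by 85 mm) begins 54 mm behind the grasp point. The pads swing forward as they close: fully open they stand 13 mm farther back than shut.
Start: joints at [-1.258, 0.576, 0.025, 1.437, -0.015, 1.129, -0.057], TCP at [0.261, 0.623, 0.231] pointing down, gripper open.
Joint ranges: [-2.76, 2.76], [-0.34, 2.15], [-1.52, 1.57], [0.19, 2.46], [-1.09, 4.23], [0.17, 1.99], [-2.82, 2.82]. Speed limits (rad/s): [2.22, 2.22, 3.01, 3.01, 3.14, 3.14, 3.14].

## Interface

Orientations are given as a unit quaternion [x, y, z, w].
In Python, from plant import observe, grab_frame, finish_job gives the robot as it stands. The module is installed in compiled form; this text tells all that it offers.
- The arm moves only by the shell command python3 -m creep 'ROWS' [FORCE]. ROWS is JSON, a list of rows, each a list of 7 numbers: the finger opening in mm, from 0 to 85.4, then the shift along the tool's x, y, z in mm, then the turn, a rotation vector about the tool's x, y, z in degrees. A call has 1 to 12 rows; each row is the pose to reach, as a shift and turn from the pose measured when the call began, along the tool's axes at that moment; what a row does not reach only later rows make up. A row lasts 1/10 s, in which the tool goes at most 50 mm and 8.59 degrees, less where a joint would pass 70% of its speed; a pose out of reach is approached as far as the arm can. A call with a gripper value outside its range is refused whole. The fingers move at their own pace and stop on an object; FORCE is the grip in N (left out, the last holds). Time passes only in rows, so rows that repeat a pose let the fingers close. It gives the time, the measured TCP pose, the force and the opening at its end, in the units of the state.
- observe(): the state, without advancing time (a new reading comes with each control period).
- grab_frame(name): name is "side" or "top"; returns a dict with "image" (400x640x3 uint8, red, green, blue), "vertical_fov" (degrees; the focal length in pixels is half the picture's height over the tangent of half this angle, whatever the lens; pixels are square), "cx", "cy" (the principal point, pixels), "rvec" (rotation vector, rad) and "tvec" (3), from world to camera coordinates, as OpenCV has them. Camera axes: x right, y down, z forward; pixel columns grow to the right and rows downward; lengths in m; the calibration is good to about 2 mm. A picture is of the moment at which its call begins. There is no depth.
- finish_job(): hands the job in, once; it reports no verdict.
The state is a dict: "time_s": time; "joint_positions": joint angles; "joint_velocities": joint speeds; "effort": joint torques, N m; "tool_pos": TCP position; "eef_rot": TCP orientation; "wrist_force": force on the tool from outside, world axes, zero at the start; "moment": the same for the moment, N m; "width": opening from 0.0 (shut) to 1.0 (fully open).
Only numpy, scipy, OpenCV 4.12 (cv2) and the standard library are available. Lean on these libraries where they do the work, as an engineer would, in place of code of your own. Each camera call takes 0.05 s, during which the arm holds its last target. There are 200 camera calls.

## Task

Make the training console safe to wire: take hold of the plug with the big, tall bar handle, pull it straight out of its sprung socket in the sloping panel, and put it down in the open tray that stands beside the console, without dropping or throwing it. Leave the other two plugs fully home in their sockets and do not push the screwdriver, the tape roll or the pliers about.

Things in the scene. Friction and masses are not known exactly. Their poses are not given: they have to be found in the camera images.
- plug: The plug to pull: black plastic, copper blade; starts in one of the three sockets. Origin: centre of the flange's underside, which lies on the panel's face when home; z points out of the socket along the plug, y across the panel. Flange 34 (x) x 40 (y) x 5 mm. About 70 g. A spring detent in the socket holds it: pulling along z takes about 10 N (up to 15) over the first 7 mm, then springs free.
- plug_grip (a point): Middle of the plug's bar handle, 25 mm out from the plug's origin along its z. The bar is 12 (x) x 36 (y) mm and stands from 5 to 41 mm over the panel's face; pinch it across its 12 mm, the fingers along -z.
- plug_foot (a point): End of the plug's copper blade, 21 mm below its origin (z = -21 mm); the blade is 10 (x) x 22 (y) mm at this thick foot. The plug is clear of the socket once pulled 21 mm.
- stub_plug: Bystander plug, black, same flange and blade, with a short small rib 10 (x) x 14 (y) mm, 22 mm tall over the panel. Same frame as the plug. Stays home.
- round_plug: Bystander plug, black, same flange and blade, with a round knob 18 mm in diameter, 24 mm tall over the panel. Same frame as the plug. Stays home.
- panel: Aluminium panel on the console, 140 (x, up the slope) x 260 (y) mm, fixed. Origin: centre of its outer face, 84.5 mm above the bench; z is the outward normal, 29 degrees from vertical, leaning to the robot's side. Three sockets at y = -80, 0 and +80 mm. The console under it is a fixed grey wedge 129 x 276 mm, 54 mm high in front, 121 mm behind.
- tray: Open grey plastic tray, fixed, 160 (x) x 200 (y) x 40 mm high outside, walls 5 mm, floor 5 mm thick. Origin: centre of its underside, on the bench; z up. It stands to the left or right of the console.
- screwdriver: Bystander: screwdriver lying between console and tray, about 200 mm long along its x, 26 mm high.
- tape: Bystander: black roll of tape lying flat, 68 mm in diameter, 19 mm high. Origin: centre of its underside.
- pliers: Bystander: red-handled pliers lying flat, about 180 mm long along x, 14 mm high.
There are look-alikes about, which are no part of the job. Leave any blue or green look-alike of the plug alone.

How it is judged:
By the outcome, as a careful person would: the job done as asked, in the order asked, and still so for the second after the job is handed in, with the robot touching nothing.
It also fails if it takes over 45 s, if anything falls off the work surface, if the arm or the gripper's body presses on something with over 40 N, if the wrist force passes 120 N, or if a joint passes its speed limit or range.

## Working session

There is one attempt and no reset: what is moved stays moved. The work goes in short steps, Python scripts to look and compute and a shell command to move; the robot and the scene stay as the last step left them, time stands still between calls to the robot, and variables do not carry over. Pictures are saved under pics/ and viewed, about 8 in all and at most 12, crops included, and the job is handed in when it is done.

```bash
mkdir -p pics; python3 - <<'E'
from plant import observe, grab_frame
import cv2,json,numpy as np
o=observe(); print({k:np.round(o[k],3).tolist() for k in o})
for n in("side","top"):
    f=grab_frame(n); cv2.imwrite(f"pics/{n}0.png",f["image"][:,:,::-1])
    print(n,f["vertical_fov"],f["cx"],f["cy"],f["rvec"],f["tvec"])
    R=cv2.Rodrigues(np.array(f["rvec"],float))[0];print(-R.T@np.array(f["tvec"]),R[2])
E
```

```text
{'time_s': 0.0, 'joint_positions': [-1.258, 0.577, 0.025, 1.438, -0.015, 1.129, -0.056], 'joint_velocities': [0.0, -0.0, -0.001, 0.001, 0.0, 0.0, -0.0], 'effort': [-0.003, -76.576, 2.249, -28.598, 0.015, 0.013, -0.0], 'tool_pos': [0.261, 0.622, 0.23], 'eef_rot': [0.833, 0.554, -0.001, 0.001], 'wrist_force': [0.016, -0.109, -0.169], 'moment': [0.082, 0.021, 0.03], 'width': 1.0}
side 57.45164619856906 321.42051758212875 202.66265664460704 [ 2.23809536 -0.73913135  0.32081034] [-0.37724976  0.29192022  0.87510122]
[ 0.04329747 -0.56848341  0.81748938] [ 0.43333201  0.57795196 -0.69151638]
top 44.775207011385774 323.02662357247107 206.63823197844343 [ 2.15660172 -2.15778756  0.07871113] [0.07874436 0.51930518 1.17091196]
[0.39976796 0.04610788 1.21859468] [ 0.09981968  0.02700498 -0.99463901]
```

View pics/side0.png

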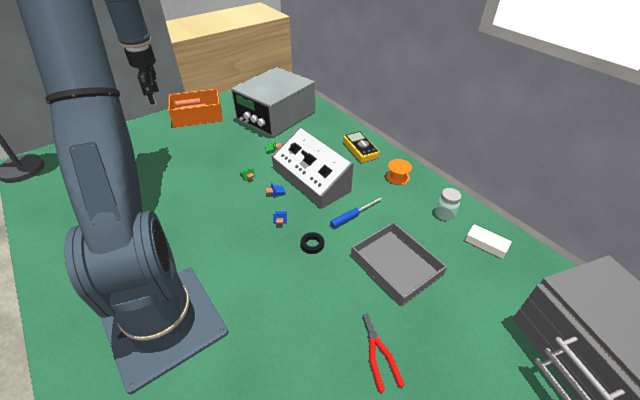

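View pics/top0.png

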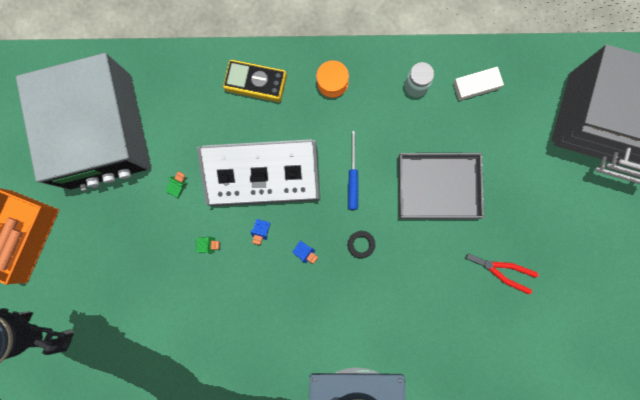

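The side view shows the console around (313,167) with three black plugs, and the tray at (398,262). In the top view the panel is at (260,172), with plugs at (226,176), (259,174) and (293,172). The tray is at (441,186), the screwdriver at (353,175) and the tape at (361,244). Next I'll zoom in on the plugs.

```bash
python3 - <<'E'
import cv2,numpy as np
a=cv2.imread("pics/side0.png")[120:210,265:360]; b=cv2.imread("pics/top0.png")[130:215,190:330]
A=cv2.resize(a,None,fx=5,fy=5,interpolation=cv2.INTER_CUBIC);B=cv2.resize(b,None,fx=5,fy=5,interpolation=cv2.INTER_CUBIC)
B=cv2.resize(b,None,fx=4,fy=4,interpolation=cv2.INTER_CUBIC)
A=cv2.resize(a,None,fx=2.6,fy=2.6,interpolation=cv2.INTER_CUBIC)
c=np.zeros((A.shape[0]+B.shape[0],560,3),np.uint8);c[:A.shape[0],:A.shape[1]]=A;c[A.shape[0]:]=B
cv2.imwrite("pics/crop0.png",c);print(c.shape,A.shape)
E
```

```text
(574, 560, 3) (234, 247, 3)
```

View pics/crop0.png

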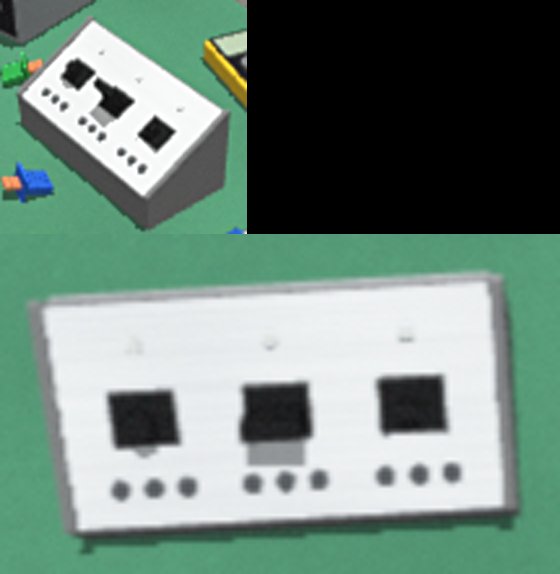

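The middle plug (y = 0) is the tall-handled one: it has the long shadow and it stands up clearly in the side view. Next I'll measure the panel and tray corners, using both views.

```bash
cat > h.py <<'E'
import cv2,numpy as np
from plant import observe,grab_frame
from scipy.spatial.transform import Rotation as Ro
class Cam:
    def __init__(s,n):
        f=grab_frame(n);s.im=np.array(f["image"])[:,:,::-1].copy();F=200/np.tan(np.radians(f["vertical_fov"]/2))
        s.K=np.array([[F,0,f["cx"]],[0,F,f["cy"]],[0,0,1.]]);s.rv=np.array(f["rvec"],float);s.R=cv2.Rodrigues(s.rv)[0];s.t=np.array(f["tvec"],float);s.c=-s.R.T@s.t
    def cast(s,uv,z):
        d=s.R.T@np.linalg.solve(s.K,[*uv,1]);return s.c+d*(z-s.c[2])/d[2]
    def proj(s,P): return cv2.projectPoints(np.atleast_2d(P).astype(float),s.rv,s.t,s.K,None)[0][:,0]
    @property
    def P(s): return s.K@np.c_[s.R,s.t]
def tri(a,ua,b,ub):
    X=cv2.triangulatePoints(a.P,b.P,np.array(ua,float).reshape(2,1),np.array(ub,float).reshape(2,1))[:,0];return X[:3]/X[3]
def quad(mask,near):
    cs=cv2.findContours(mask.astype(np.uint8),cv2.RETR_EXTERNAL,cv2.CHAIN_APPROX_NONE)[0]
    c=max((c for c in cs if cv2.pointPolygonTest(c,near,True)>-15),key=cv2.contourArea)
    h=cv2.convexHull(c);return cv2.approxPolyN(h,4,ensure_convex=True)[0].astype(float)
E
python3 - <<'E'
from h import *
T,S=Cam("top"),Cam("side")
def white(im): return im.min(2)>185
qt,qs=quad(white(T.im),(260,150)),quad(white(S.im),(313,150))
print(qt.tolist(),qs.tolist())
for q,C in((qt,T),(qs,S)):
    # label corners by world position on rough plane
    W=np.array([C.cast(p,.0845) for p in q]);m=W.mean(0)
    hi=np.argsort(W[:,0])
    P=[(q[i],W[i]) for i in range(4)]
    lo=sorted([i for i in hi[:2]],key=lambda i:W[i,1]);up=sorted([i for i in hi[2:]],key=lambda i:W[i,1])
    X=[C.cast(q[i],.0506) for i in lo]+[C.cast(q[i],.1184) for i in up]
    print(np.round(X,4).tolist(),'centre',np.mean(X,0).round(4),'len',np.linalg.norm(X[0]-X[1]),np.linalg.norm(X[2]-X[3]),np.linalg.norm(X[0]-X[2]))
    yv=(X[1]-X[0])+(X[3]-X[2]);print('yaw deg',np.degrees(np.arctan2(-yv[0],yv[1])))
    C.ids=lo+up
for i,j in zip(T.ids,S.ids): print(tri(T,qt[i],S,qs[j]).round(4))
# tray, grey
for C,n in((T,(441,186)),(S,(398,262))):
    im=C.im.astype(int);g=(im.max(2)-im.min(2)<22)&(im.max(2)<185)
    q=quad(g,n);X=np.array([C.cast(p,.04) for p in q]);print('tray',q.tolist(),X.round(4).tolist(),X.mean(0))
E
```

```text
[[316.0, 198.0], [209.0, 203.0], [200.0, 148.0], [312.0, 141.0]] [[350.0, 162.0], [320.0, 195.0], [273.0, 156.0], [300.0, 127.0]]
[[0.5381, 0.0949, 0.0506], [0.5264, 0.3557, 0.0506], [0.6627, 0.1016, 0.1184], [0.6476, 0.3619, 0.1184]] centre [0.5937 0.2285 0.0845] len 0.2610771115264941 0.26074445445392236 0.14202548969608775
yaw deg 2.936011058292982
[[0.5409, 0.1027, 0.0506], [0.5285, 0.3629, 0.0506], [0.6636, 0.1106, 0.1184], [0.6513, 0.371, 0.1184]] centre [0.5961 0.2368 0.0845] len 0.2605163826702151 0.26076900356581034 0.14045961159928122
yaw deg 2.7201939203432834
[0.5365 0.0949 0.0589]
[0.5251 0.3542 0.0573]
[0.6596 0.1021 0.1259]
[0.6453 0.3599 0.1263]
tray [[481.0, 153.0], [483.0, 218.0], [399.0, 218.0], [397.0, 153.0]] [[0.6492, -0.3083, 0.04], [0.4898, -0.3081, 0.04], [0.49, -0.1062, 0.04], [0.6502, -0.1036, 0.04]] [ 0.5697791  -0.20656423  0.04      ]
tray [[450.0, 269.0], [401.0, 306.0], [345.0, 250.0], [393.0, 221.0]] [[0.6504, -0.3163, 0.04], [0.4706, -0.3165, 0.04], [0.4711, -0.1057, 0.04], [0.6529, -0.1055, 0.04]] [ 0.56126404 -0.21100249  0.04      ]
```

```bash
cat >> h.py <<'E'
def panelR(psi):
    a=np.radians(29);p=np.radians(psi);n=np.array([-np.sin(a)*np.cos(p),-np.sin(a)*np.sin(p),np.cos(a)]);py=np.array([-np.sin(p),np.cos(p),0]);px=np.cross(py,n);return np.c_[px,py,n]
def rel(pos,Rt):
    o=observe();R0=Ro.from_quat(o["eef_rot"]).as_matrix();p0=np.array(o["tool_pos"])
    return (R0.T@(pos-p0)*1000).round(1),np.degrees(Ro.from_matrix(R0.T@Rt).as_rotvec()).round(2)
FLIP=np.diag([1,-1,-1.])
E
python3 - <<'E'
from h import *
c=np.array([.5942,.2295,.0845]);R=panelR(2.8)
print(R.round(3));print(rel(c+R[:,2]*.13,R@FLIP))
T,S=Cam("top"),Cam("side")
for C in(T,S): print(C.proj([c]+[c+R@np.array([x/1000,y/1000,z/1000]) for x,y,z in((0,80,5),(0,0,5),(0,-80,5),(0,0,41))]).round(1).tolist())
E
```

```text
[[ 0.874 -0.049 -0.484]
 [ 0.043  0.999 -0.024]
 [ 0.485  0.     0.875]]
(array([-260.6,  402.5,   32.8]), array([-16.26,  25.9 ,  63.04]))
[[258.8, 173.0], [224.9, 175.4], [258.5, 173.7], [292.3, 171.9], [256.6, 178.9]]
[[310.2, 160.1], [295.1, 148.3], [309.6, 159.3], [325.1, 171.2], [305.1, 153.5]]
```

```bash
python3 -m creep '[[40,-80,120,0,-5,8,20],[40,-130,200,10,-8,13,32],[40,-261,402,33,-16.3,25.9,63],[40,-261,402,33,-16.3,25.9,63],[40,-261,402,33,-16.3,25.9,63],[40,-261,402,33,-16.3,25.9,63],[40,-261,402,33,-16.3,25.9,63],[40,-261,402,33,-16.3,25.9,63],[40,-261,402,33,-16.3,25.9,63],[40,-261,402,33,-16.3,25.9,63],[40,-261,402,33,-16.3,25.9,63],[40,-261,402,33,-16.3,25.9,63]]' 40
python3 - <<'E'
from h import *
c=np.array([.5942,.2295,.0845]);R=panelR(2.8)
print(rel(c+R[:,2]*.13,R@FLIP),observe()['joint_positions'])
E
```

```text
time_s: 1.5
tool_pos: [0.5311, 0.2255, 0.1983]
eef_rot: [0.968, 0.023, 0.251, -0.006]
wrist_force: [-0.7, -0.1, 0.2]
width: 0.47
(array([ 0.1, -0.9,  0.2]), array([ 0.03, -0.04, -0.1 ])) [-1.09359724  0.3607296   0.58585668  2.19952962  0.2705275   0.20146562
 -0.78872531]
```

```bash
python3 -m creep '[[40,0,-1,40,0,0,0],[40,0,-1,70,0,0,0],[40,0,-1,70,0,0,0],[40,0,-1,70,0,0,0]]'
python3 - <<'E'
from h import *
o=observe();p=np.array(o["tool_pos"]);Rt=Ro.from_quat(o["eef_rot"]).as_matrix()
print(o['joint_positions'])
out=[]
for n,(x0,y0) in(("top",(205,120)),("side",(255,90))):
    C=Cam(n);print(n,C.proj([p,p+Rt@[.02,0,0],p-Rt@[.02,0,0],p+Rt@[0,0,.05]]).round(1).tolist(),x0,y0)
    out.append(cv2.resize(C.im[y0:y0+100,x0:x0+110],None,fx=3.6,fy=3.6*1,interpolation=cv2.INTER_CUBIC))
cv2.imwrite("pics/near1.png",np.hstack(out));print(np.hstack(out).shape)
E
```

```text
time_s: 1.9
tool_pos: [0.5624, 0.2285, 0.142]
eef_rot: [0.968, 0.024, 0.251, -0.003]
wrist_force: [1.2, -0.1, 0.4]
width: 0.47
[-0.79532753  0.45428831  0.23831934  2.19216958  1.15921058  0.17464821
 -1.67137254]
top [[255.0, 182.6], [253.9, 174.2], [256.0, 190.9], [257.8, 175.1]] 205 120
side [[301.8, 149.3], [306.1, 144.7], [297.5, 153.9], [308.2, 157.5]] 255 90
(360, 792, 3)
```

View pics/near1.png

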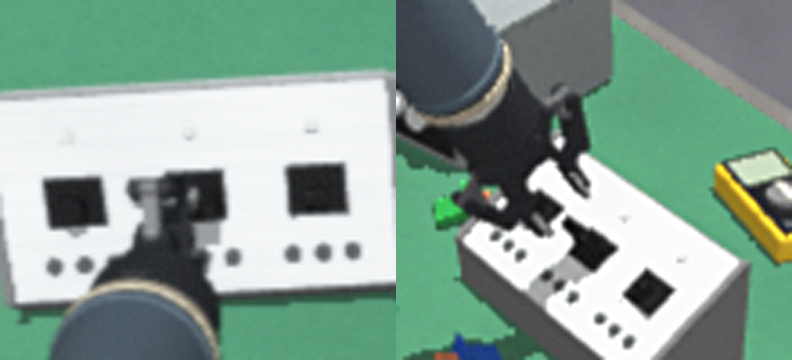

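```bash
python3 -m creep '[[40,0,0,5,0,0,0],[40,0,0,5,0,0,0]]'; python3 - <<'E'
from h import *
c=np.array([.5942,.2295,.0845]);R=panelR(2.8)
o=observe();p=np.array(o["tool_pos"]);Rt=Ro.from_quat(o["eef_rot"]).as_matrix()
print(o['joint_positions'],rel(c+R[:,2]*.06,R@FLIP))
C=Cam("top");x0,y0=230,150;k=10
m=cv2.resize(C.im[y0:y0+55,x0:x0+60],None,fx=k,fy=k,interpolation=cv2.INTER_CUBIC)
m=(255*(m/255.)**.5).astype(np.uint8)
for X in (p,p+Rt@[.02,.011,0],p+Rt@[.02,-.011,0],p+Rt@[-.02,.011,0],p+Rt@[-.02,-.011,0]):
    u=((C.proj(X)[0]-[x0,y0]+.5)*k).astype(int);cv2.drawMarker(m,tuple(map(int,u)),(0,0,255),0,14,1)
for X in ((6,18,41),(-6,18,41),(6,-18,41),(-6,-18,41),(17,20,5),(-17,20,5),(17,-20,5),(-17,-20,5)):
    u=((C.proj(c+R@np.array(X)/1000)[0]-[x0,y0]+.5)*k).astype(int);cv2.drawMarker(m,tuple(map(int,u)),(0,255,0),1,14,1)
cv2.imwrite("pics/near2.png",m)
E
```

```text
time_s: 2.2
tool_pos: [0.5643, 0.2284, 0.1368]
eef_rot: [0.968, 0.025, 0.25, -0.002]
wrist_force: [-0.2, 0.4, -0.2]
width: 0.462
[-0.78241635  0.46468497  0.22470079  2.19087035  1.2089691   0.17526475
 -1.71910115] (array([0.8, 0.4, 0.2]), array([ 0.38, -0.  ,  0.24]))
```

View pics/near2.png

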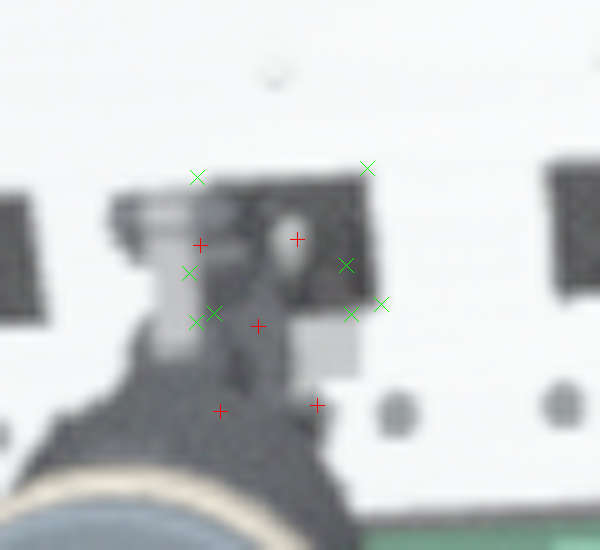

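The fingers straddle the middle plug. The projected flange corners match the dark square (190–375, 175–310 in the crop) to within about 1 px, and the fingertips at side-view pixels (296,154) and (308,143) match the projected TCP. I'll descend along the panel normal.

```bash
python3 -m creep '[[40,0.8,0.4,15,0.4,0,0.2],[40,0.8,0.4,30,0.4,0,0.2],[40,0.8,0.4,35,0.4,0,0.2],[40,0.8,0.4,35,0.4,0,0.2]]'
python3 - <<'E'
from h import *
c=np.array([.5942,.2295,.0845]);R=panelR(2.8)
print(observe()['joint_positions'],rel(c+R[:,2]*.01,R@FLIP))
E
```

```text
time_s: 2.65
tool_pos: [0.5818, 0.2287, 0.1068]
eef_rot: [0.968, 0.024, 0.25, -0.006]
wrist_force: [-0.0, -0.0, 0.6]
width: 0.469
[-0.6943337   0.52807659  0.14039397  2.18125517  1.5938849   0.18155151
 -2.09182073] (array([ 0.1, -0.2, 15.5]), array([ 0.01, -0.  ,  0.08]))
```

```bash
python3 -m creep '[[40,0,0,8,0,0,0],[40,0,0,14,0,0,0],[40,0,0,15.5,0,0,0],[40,0,0,15.5,0,0,0]]'
python3 - <<'E'
from h import *
c=np.array([.5942,.2295,.0845]);R=panelR(2.8)
print(observe()['joint_positions'],rel(c+R[:,2]*.01,R@FLIP))
o=observe();p=np.array(o["tool_pos"]);
out=[]
for n,(x0,y0) in(("top",(225,135)),("side",(275,120))):
    C=Cam(n)
    out.append(cv2.resize(C.im[y0:y0+70,x0:x0+65],None,fx=6,fy=6,interpolation=cv2.INTER_CUBIC))
cv2.imwrite("pics/near3.png",np.hstack(out))
E
```

```text
time_s: 3.05
tool_pos: [0.5892, 0.2293, 0.0937]
eef_rot: [0.968, 0.024, 0.25, -0.006]
wrist_force: [-0.7, 0.1, -0.5]
width: 0.469
[-0.65054216  0.55532976  0.08930858  2.17390288  1.7077143   0.20564999
 -2.1992323 ] (array([-0.1,  0. ,  0.5]), array([ 0.02, -0.02,  0.1 ]))
```

View pics/near3.png

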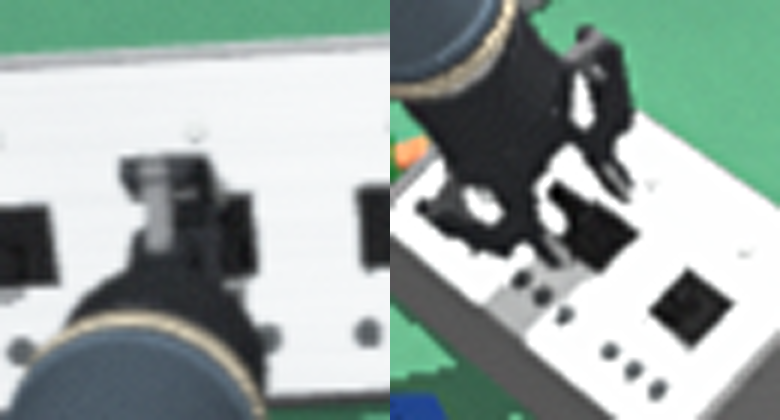

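The fingertips at crop (625,195) and (555,262) sit either side of the bar, and their midpoint is where the plug's axis should be. I'll close the gripper.

```bash
python3 -m creep '[[5,0,0,0,0,0,0],[5,0,0,0,0,0,0],[5,0,0,0,0,0,0],[5,0,0,0,0,0,0],[5,0,0,0,0,0,0],[5,0,0,0,0,0,0]]' 80
```

```text
time_s: 3.75
tool_pos: [0.589, 0.2295, 0.0943]
eef_rot: [0.968, 0.024, 0.251, -0.006]
wrist_force: [-3.8, -0.7, 6.7]
width: 0.126
```

Holding: the opening is about 11 mm. Now I'll pull straight out.

```bash
python3 -m creep '[[5,0,0,-2,0,0,0],[5,0,0,-4,0,0,0],[5,0,0,-6,0,0,0],[5,0,0,-8,0,0,0],[5,0,0,-11,0,0,0],[5,0,0,-15,0,0,0],[5,0,0,-20,0,0,0],[5,0,0,-26,0,0,0],[5,0,0,-35,0,0,0],[5,0,0,-45,0,0,0],[5,0,0,-50,0,0,0],[5,0,0,-50,0,0,0]]'
python3 - <<'E'
from h import *
c=np.array([.5942,.2295,.0845]);R=panelR(2.8)
print(observe()['joint_positions'],rel(c+R[:,2]*.06,R@FLIP))
out=[]
for n,(x0,y0) in(("top",(205,125)),("side",(255,90))):
    C=Cam(n)
    out.append(cv2.resize(C.im[y0:y0+100,x0:x0+110],None,fx=3.6,fy=3.6,interpolation=cv2.INTER_CUBIC))
cv2.imwrite("pics/out4.png",np.hstack(out))
E
```

```text
time_s: 4.95
tool_pos: [0.5648, 0.2284, 0.1391]
eef_rot: [0.968, 0.024, 0.251, -0.007]
wrist_force: [0.4, 0.0, -0.7]
width: 0.125
[-0.68142143  0.44990487  0.08885734  2.1891194   1.29155263  0.23135308
 -1.79413161] (array([-0.7,  0.4,  2. ]), array([-0.07, -0.12,  0.06]))
```

View pics/out4.png

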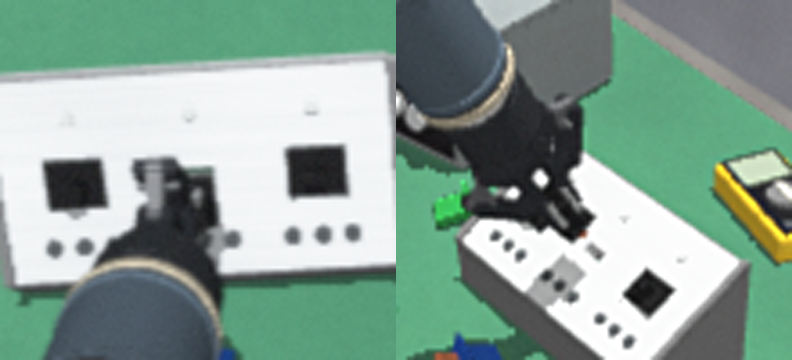

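The plug is clear of the socket and in the grip: its copper foot shows at about (583,235), and the socket is empty. The other two plugs are home. Next I'll lift and turn the tool upright.

```bash
python3 - <<'E'
from h import *
D=np.diag([1,-1,-1.])
print(rel(np.array([.55,.22,.26]),D))
E
```

```text
(array([  45.9,    7.6, -113.8]), array([ -0.73, -29.07,   2.83]))
```

```bash
python3 -m creep '[[5,0,0,-25,0,0,0],[5,10,2,-55,0,-5,0.5],[5,20,4,-75,0,-12,1],[5,33,6,-95,-0.5,-20,2],[5,46,7.6,-114,-0.7,-27,2.8],[5,46,7.6,-114,-0.7,-29,2.8],[5,46,7.6,-114,-0.7,-29,2.8],[5,46,7.6,-114,-0.7,-29,2.8]]'
python3 - <<'E'
from h import *
D=np.diag([1,-1,-1.])
print(observe()['joint_positions'],rel(np.array([.57,-.207,.20]),D))
E
```

```text
time_s: 5.85
tool_pos: [0.5522, 0.2183, 0.2592]
eef_rot: [1.0, -0.002, 0.0, -0.0]
wrist_force: [-0.6, -0.2, -0.4]
width: 0.127
[-0.17305401  0.45256775 -0.43239868  1.60905473  0.20447094  1.12498212
 -0.65938181] (array([ 19.3, 425.2,  59.2]), array([-0.  , -0.  , -0.21]))
```

```bash
python3 -m creep '[[5,1,25,0,0,0,0],[5,3,65,0,0,0,0],[5,5,110,0,0,0,0],[5,7,155,0,0,0,0],[5,9,200,0,0,0,0],[5,11,245,0,0,0,0],[5,13,290,0,0,0,0],[5,16,335,0,0,0,0],[5,18,380,0,0,0,0],[5,19,410,20,0,0,0],[5,19,425,50,0,0,0],[5,19,425,60,0,0,0]]'
python3 -m creep '[[5,0,0,0,0,0,0],[5,0,0,0,0,0,0]]'
python3 - <<'E'
from h import *
D=np.diag([1,-1,-1.])
o=observe();print(o['joint_positions'],rel(np.array([.57,-.207,.10]),D))
p=np.array(o['tool_pos']);out=[]
for n,(x0,y0) in(("top",(385,125)),("side",(335,180))):
    C=Cam(n);print((C.proj([p,p-[0,0,.0315]])-[x0,y0])*3.6)
    out.append(cv2.resize(C.im[y0:y0+130,x0:x0+110],None,fx=3.6,fy=3.6,interpolation=cv2.INTER_CUBIC))
cv2.imwrite("pics/tray5.png",np.hstack(out))
E
```

```text
time_s: 7.05
tool_pos: [0.567, -0.2089, 0.1959]
eef_rot: [1.0, -0.003, -0.002, 0.001]
wrist_force: [-0.7, 0.3, -1.0]
width: 0.129
time_s: 7.25
tool_pos: [0.567, -0.2072, 0.1962]
eef_rot: [1.0, -0.002, -0.002, 0.001]
wrist_force: [0.3, 0.5, -0.7]
width: 0.126
[ 0.49042666  0.51609432 -0.34192799  1.67065308  0.20154499  0.9936119
  0.07370475] (array([ 3.4, -0.3, 96.2]), array([ 0.09,  0.26, -0.27]))
[[255.24088585 183.52901423]
 [242.48479066 191.9906096 ]]
[[257.89100864 131.2876188 ]
 [250.17642656 163.76098841]]
```

View pics/tray5.png

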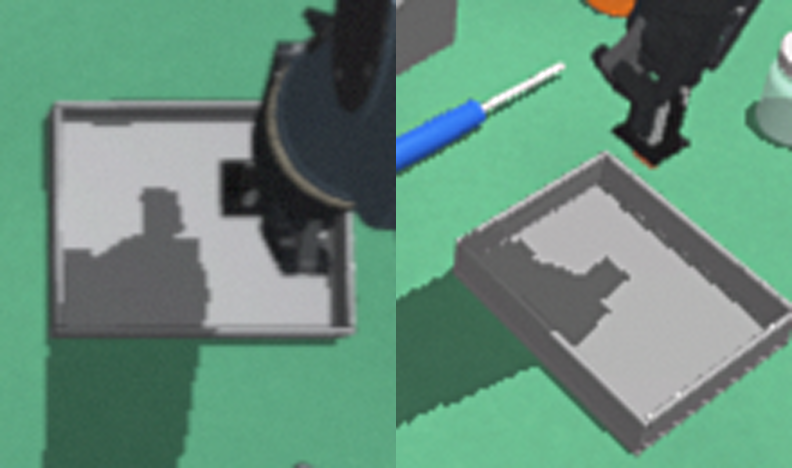

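The plug is held upright above the tray, with its foot at side crop (650,162) against a predicted (646,164), and the tray is below it. I'll lower it.

```bash
python3 -m creep '[[5,1,0,30,0,0.2,0],[5,3,0,70,0,0.2,0],[5,3,0,110,0,0.2,0],[5,3,0,135,0,0.2,0],[5,3,0,148,0,0.2,0],[5,3,0,152,0,0.2,0],[5,3,0,152,0,0.2,0],[5,3,0,152,0,0.2,0]]'
python3 -m creep '[[5,0,0,1,0,0,0],[5,0,0,2,0,0,0],[5,0,0,3,0,0,0],[5,0,0,3,0,0,0]]'
```

```text
time_s: 8.15
tool_pos: [0.5716, -0.2079, 0.0467]
eef_rot: [1.0, -0.002, 0.002, 0.001]
wrist_force: [-0.2, 0.4, -0.2]
width: 0.127
time_s: 8.55
tool_pos: [0.5716, -0.208, 0.0438]
eef_rot: [1.0, -0.002, 0.002, 0.001]
wrist_force: [-0.5, -0.1, 0.0]
width: 0.127
```

```bash
python3 -m creep '[[5,0,0,1,0,0,0],[5,0,0,2.5,0,0,0],[5,0,0,4,0,0,0],[5,0,0,5,0,0,0],[5,0,0,5,0,0,0],[5,0,0,5,0,0,0]]'
python3 -m creep '[[5,0,0,1,0,0,0],[5,0,0,1,0,0,0]]'
python3 -m creep '[[5,0,0,1,0,0,0],[5,0,0,1,0,0,0]]'
```

```text
time_s: 9.15
tool_pos: [0.5716, -0.2079, 0.0388]
eef_rot: [1.0, -0.002, 0.002, 0.001]
wrist_force: [0.1, -0.7, -0.8]
width: 0.127
time_s: 9.35
tool_pos: [0.5715, -0.2079, 0.0377]
eef_rot: [1.0, -0.002, 0.002, 0.001]
wrist_force: [0.4, -0.4, -0.2]
width: 0.123
time_s: 9.55
tool_pos: [0.5717, -0.2079, 0.037]
eef_rot: [1.0, -0.002, 0.002, 0.001]
wrist_force: [-0.5, 0.3, 3.7]
width: 0.13
```

Contact at TCP z = 37 mm, where I expected it, with 3.7 N. I'll open gently in small steps and then look.

```bash
python3 -m creep '[[12,0,0,0,0,0,0],[13,0,0,0,0,0,0],[14,0,0,0,0,0,0],[16,0,0,0,0,0,0],[18,0,0,0,0,0,0],[21,0,0,0,0,0,0],[25,0,0,0,0,0,0],[30,0,0,0,0,0,0],[36,0,0,0,0,0,0],[40,0,0,0,0,0,0],[40,0,0,0,0,0,0]]' 20
python3 - <<'E'
from h import *
out=[]
for n,(x0,y0) in(("top",(385,125)),("side",(335,180))):
    C=Cam(n)
    out.append(cv2.resize(C.im[y0:y0+130,x0:x0+110],None,fx=3.6,fy=3.6,interpolation=cv2.INTER_CUBIC))
cv2.imwrite("pics/tray6.png",np.hstack(out))
E
```

```text
time_s: 10.65
tool_pos: [0.5717, -0.208, 0.037]
eef_rot: [1.0, -0.002, 0.002, 0.001]
wrist_force: [-0.5, 0.0, 0.1]
width: 0.465
```

View pics/tray6.png

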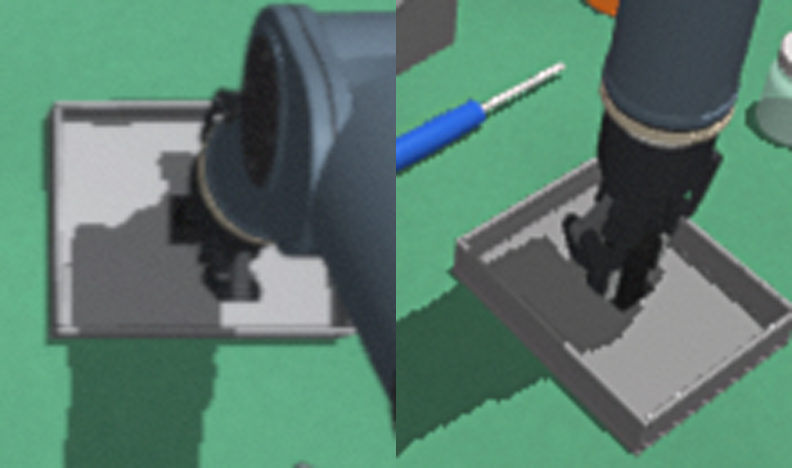

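The plug appears to be standing between the open fingers, with its flange edge at top crop (185,220). I'll retreat straight up.

```bash
python3 -m creep '[[48,0,0,0,0,0,0],[48,0,0,-5,0,0,0],[48,0,0,-15,0,0,0],[48,0,0,-30,0,0,0],[48,0,0,-60,0,0,0],[48,0,0,-100,0,0,0],[48,0,0,-150,0,0,0],[48,0,0,-200,0,0,0],[48,-40,0,-220,0,0,0],[48,-80,0,-220,0,0,0],[48,-120,0,-220,0,0,0],[48,-120,0,-220,0,0,0]]'
python3 - <<'E'
from h import *
out=[]
T,S=Cam("top"),Cam("side")
a=T.im[125:275,190:560];b=S.im[90:340,240:490]
a=cv2.resize(a,None,fx=2,fy=2,interpolation=cv2.INTER_CUBIC);b=cv2.resize(b[20:165+20],None,fx=1.7,fy=1.7)
m=np.zeros((a.shape[0]+b.shape[0],max(a.shape[1],b.shape[1]),3),np.uint8);m[:a.shape[0],:a.shape[1]]=a;m[a.shape[0]:,:b.shape[1]]=b
c=cv2.resize(S.im[220:310,345:450],None,fx=3,fy=3,interpolation=cv2.INTER_CUBIC)
m[a.shape[0]:a.shape[0]+270,m.shape[1]-315:]=c
print(m.shape,observe()['tool_pos']);cv2.imwrite("pics/end7.png",m)
E
```

```text
time_s: 11.95
tool_pos: [0.4457, -0.2072, 0.2576]
eef_rot: [1.0, -0.004, 0.001, 0.002]
wrist_force: [0.1, -0.4, -0.9]
width: 0.564
(580, 740, 3) [ 0.45057684 -0.20699455  0.25779236]
```

View pics/end7.png

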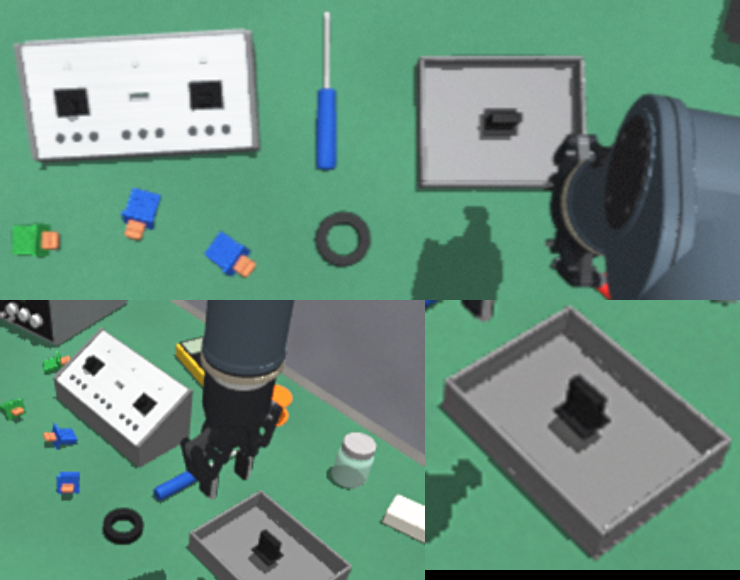

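The plug stands upright in the middle of the tray. The middle socket is empty, the other two plugs are home, and the screwdriver and tape are where they were. I'll let the arm settle and hand in.

```bash
python3 -m creep '[[48,0,0,0,0,0,0],[48,0,0,0,0,0,0],[48,0,0,0,0,0,0]]'
python3 - <<'E'
from h import *
from plant import finish_job
a=cv2.imread("pics/side0.png").astype(int);S=Cam("side").im.astype(int)
d=np.abs(a-S).max(2)>60
for k,(x,y,X,Y) in dict(tape=(298,230,328,256),driver=(330,195,384,230),pliers=(358,312,405,394)).items(): print(k,d[y:Y,x:X].sum())
print(finish_job())
E
```

```text
time_s: 12.35
tool_pos: [0.4513, -0.2068, 0.2577]
eef_rot: [1.0, -0.002, 0.003, 0.002]
wrist_force: [-0.3, -0.9, 1.0]
width: 0.562
tape 0
driver 621
pliers 0
the job is handed in; nothing more can be done
None
```

I pulled the tall-handled plug (middle socket) straight out along the panel normal and set it down on its foot in the tray. Contact was about 4 N before I released it. The job was handed in at about 12.4 s.

- **Plug:** the last picture I viewed shows it standing upright in the tray, with the middle socket empty and the gripper clear of it.
- **Other plugs:** both look fully home in that picture.
- **Tape and pliers:** neither changed in the side view compared with the first picture (0 pixels differ).
- **Screwdriver:** this check did not come out clean, with 621 pixels differing in the side view. In the last side picture the gripper covers most of that region, which probably explains it. The top view shows the screwdriver where it was at the start, but I judged that by eye only.

The two cameras first disagreed by about 8 mm on the panel's sideways position. I settled on a value near the top view's. It fitted the plugs seen in both views, and the grasp confirmed it.

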